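# Clear the assembly plate and wedge up the power module

### The arm

A 7-joint arm with a two-finger parallel gripper is mounted at the origin on a cart in front of the work surface, level with it; the furniture and walls round the work are solid. World frame = base frame: x ahead of the robot, y to its left, z up, the work surface at z = 0. Lengths are in mm, angles in rad, forces in N, time in s.
With the tool pointing down it reaches from about 400 to 875 mm from the base axis. Payload 4.4 kg.
Tool frame: the origin (TCP) lies on the mounting face of the last link; the fingertips stand 173 mm ahead of it and the grasp point (between the pads) lies 155 mm ahead of it; z points along the fingers, y is the line along which they close (so a half turn about z gives the same grasp; the last joint's range is limited). The gripper opens to 85 mm and grips with 20 to 120 N. Pads are 22 mm wide; open, the fingers measure 114 mm over their backs; the gripper's body (76 mm by 85 mm) begins 54 mm behind the grasp point. The pads swing forward as they close: fully open they stand 13 mm farther back than shut.
Start: joints at [-0.066, 0.628, 0.038, 1.517, -0.027, 0.996, -0.02], TCP at [650.012, 0.021, 404.713] pointing down, gripper open.
Joint ranges: [-3.06, 3.06], [-0.37, 2.12], [-1.25, 1.32], [0.18, 2.47], [-1.1, 4.24], [0.23, 1.98], [-2.94, 2.94]. Speed limits (rad/s): [2.57, 2.57, 3.14, 3.14, 3.14, 3.14, 3.14].

### API

Orientations are given as [roll, pitch, yaw] about the fixed x, y, z axes, in that order (R = Rz(yaw) Ry(pitch) Rx(roll)).
In Python, from cell import * gives the robot as it stands. The module is installed in compiled form; this text tells all that it offers.
- The arm moves only by the tool jog_arm, never from a script. Its argument "steps" is a list of rows, each a list of 7 numbers: the opening, from -1 (shut) to 1 (fully open), so that 0 is half open, then the shift along the tool's x, y, z as a fraction of full scale, then the turn, a rotation vector about the tool's x, y, z as a fraction of full scale. A call has 1 to 10 rows; each row shifts and turns the commanded pose from where the row before left it, along the tool's axes as they then stand; what a row does not reach is not made up. Full scale, the value 1, is 500 mm for a shift and 2 rad for a turn. A row lasts 1/8 s, in which the tool goes at most 62.5 mm and 10.7 degrees, less where a joint would pass 70% of its speed; a pose out of reach is approached as far as the arm can. A call with a number of a shift or a turn outside -1 to 1 is refused whole. A call with a gripper value outside its range is refused whole. The fingers move at their own pace and stop on an object; the grip force is fixed at half the most. Time passes only in rows, so rows that do not move let the fingers close. It gives the time, the measured TCP pose, the force, the opening and the grip force at its end, in the units of the state.
- read_state(): the state, without advancing time (a new reading comes with each control period).
- get_image(name): name is "scene" or "side" or "wrist"; returns a dict with "pixels" (420x560x3 uint8, red, green, blue), "depth" (420x560 float32, mm along the optical axis (not along the pixel's ray), 0 where there is no reading), "vertical_fov" (degrees; the focal length in pixels is half the picture's height over the tangent of half this angle, whatever the lens; pixels are square), "cx", "cy" (the principal point, pixels), "R" (3x3) and "t" (3): a world point X has camera coordinates R X + t. Camera axes: x right, y down, z forward; pixel columns grow to the right and rows downward; lengths in mm; the calibration is good to about 2 mm. A picture is of the moment at which its call begins.
- finish_job(): hands the job in; it is judged then, once.
The state is a dict: "clock": time; "qpos": joint angles; "qd": joint speeds; "tau": joint torques, N m; "eef_pos": TCP position; "tool_rot": TCP orientation; "force": force on the tool from outside, world axes, zero at the start; "torque": the same for the moment, N m; "width": finger opening in mm; "gripper_force": force on a finger pad.
Only numpy, scipy, OpenCV 4.12 (cv2) and the standard library are available. Lean on these libraries where they do the work, as an engineer would, in place of code of your own. Each camera call takes 0.05 s, during which the arm holds its last target. There are 200 camera calls.

### The job

Two parts were left on the assembly plate in front of the finned power module: first put the capacitor into the small bin and the transformer into the large bin. Then take the steel wedge by its upright grip, lay it flat on the plate and push its thin end under the middle of the module's front edge, between the front feet, until both front feet just hang clear of the plate, by about 3 mm and in no case more than 6. Finish still gripping the wedge, so that it alone holds the module's front up while its rear bar stays on the plate against the stop; leave the other loose things on the bench where they are.

Things in the scene. Friction and masses are not known exactly. Their poses are not given: they have to be found in the camera images.
- jig: The fixed grey steel assembly plate, 230 mm (x) by 150 mm (y), 8 mm thick. Origin: centre of its underside; +x points away from the robot to the steel rear stop (front face x = +100 mm, top z = 24 mm). Lugs 12 mm tall beside the module's rear corners (inner faces y = +/-52.5 mm, x 70 to 100 mm). Its free front part, x -115 to +17 mm, carries the two loose parts and takes the wedge.
- module: Finned aluminium power module, loose, about 0.6 kg, 80 mm (x) by 100 mm (y), 36 mm tall, on the plate before the stop. Origin: centre of its footprint at foot level; axes as the plate's. Flat underside 6 mm above foot level, on two front feet (12 mm diameter, at x = -30, y = +/-40 mm; 68 mm free between) and a full-width rear bar (x 28 to 40 mm), on whose rear edge it tips.
- front_edge (a point): Middle of the module's front lower slab edge (module x = -40, y = 0, 6 mm above foot level): where the wedge must go under.
- foot_left (a point): Centre of the underside of the module's left (+y) front foot; 8 mm above the plate's origin while it stands on the plate.
- foot_right (a point): The same for the right (-y) front foot.
- wedge: Steel wedge, loose, 0.18 kg, 120 mm long (x), 30 mm wide. Origin: centre of its flat underside, +x to the thin end, which is 3 mm thick at x = +60; the top rises evenly to 14 mm at x = -20. Behind stands the grip: a block x -60 to -22 mm (centre -41), 22 mm wide (y), top 46 mm up, on an 8 mm thick foot. The module starts to lift with the tip 22 mm past its front edge; push about 3 to 14 N.
- large_bin: The larger open parts bin, fixed, 134 mm (x) by 103 mm (y) by 70 mm tall; inside 124 by 92 mm, floor 2 mm thick, walls 2 mm; its front (-x) wall is cut down to 30 mm. Origin: centre of its underside. Takes the transformer.
- small_bin: The smaller open parts bin of the same shape, fixed, 104 mm (x) by 77 mm (y) by 52 mm tall; inside 94 by 66 mm, floor 2 mm thick, walls 2 mm; its front (-x) wall is cut down to 22 mm. Origin: centre of its underside. Takes the capacitor.
- capacitor: A plain dark round capacitor standing upright, 18 mm diameter, 32 mm tall, 12 g, on the front part of the plate. Origin: centre of its underside.
- transformer: A small transformer, 50 g, standing on the front part of the plate: a flat grey core 12 mm (x) by 30 mm (y) by 26 mm tall through a winding block 26 mm (x) by 20 mm (y), z 6 to 22 mm. Origin: centre of its underside. Best gripped across the winding, 26 mm along its x.
- loupe: Bystander: black eye loupe, 34 mm across, 30 mm tall; origin centre of its underside. Not to be moved.
- pot_part: Bystander: grey-white round potentiometer body, 34 mm across, 27 mm tall; origin centre of its underside. Not to be moved.
- calipers: Bystander: digital calipers lying flat, 205 mm long (y), 52 mm wide, 12 mm tall; origin centre of its underside. Not to be moved.

How it is judged:
By the outcome, as a careful person would: the job done as asked, in the order asked, and still so for the second after the job is handed in, while the arm keeps its last pose, push and grip.
It also fails if it takes over 72 s, if anything falls off the work surface, if the arm or the gripper's body presses on something with over 40 N, if the wrist force passes 120 N, or if a joint passes its speed limit or range.

## Working session

There is one attempt and no reset: what is moved stays moved. The work goes in short steps, Python scripts to look and compute and a tool call to move; the robot and the scene stay as the last step left them, time stands still between calls to the robot, and variables do not carry over. Pictures are saved under pics/ and viewed, at most 12 in all, crops included, and the job is handed in when it is done.

Besides the shell and the picture viewer there is one more tool, called after "Request:" by a JSON object that holds its "fn" and its "kwargs", one argument or row to a line. jog_arm: Moves the arm, as the interface text tells. Shift numbers are shares of 500 mm and turn numbers shares of 2 rad, none past 1 either way. Its arguments: {"type":"object","properties":{"steps":{"type":"array"}},"required":["steps"]}

```bash
mkdir -p pics
cat > h.py <<'E'
from cell import *
import numpy as np, cv2
def grab(n):
    im=get_image(n); np.savez(f'{n}.npz',**im); return im
def K(im):
    h,w=im['pixels'].shape[:2]; return h/2/np.tan(np.radians(float(im['vertical_fov']))/2)
def world(im,u,v,d=None):
    f=K(im); d=im['depth'][int(v),int(u)] if d is None else d
    c=np.array([(u-im['cx'])/f*d,(v-im['cy'])/f*d,d]); return im['R'].T@(c-im['t'])
def cloud(im):
    f=K(im); h,w=im['depth'].shape; u,v=np.meshgrid(np.arange(w),np.arange(h)); d=im['depth']
    c=np.stack([(u-im['cx'])/f*d,(v-im['cy'])/f*d,d],-1); return (c-im['t'])@im['R']
def plane(im,u,v,z):
    f=K(im); r=im['R'].T@np.array([(u-im['cx'])/f,(v-im['cy'])/f,1]); o=-im['R'].T@im['t']
    return o+r*(z-o[2])/r[2]
E
python3 - <<'E'
from h import *
for n in ['scene','side','wrist']:
    im=grab(n); cv2.imwrite(f'pics/{n}0.png',im['pixels'][:,:,::-1]); print(n,im['vertical_fov'],im['cx'],im['cy'],-im['R'].T@im['t'],im['R'][2], (im['depth']>0).mean())
print(read_state())
E
```

```text
scene 55.15503898464707 277.03088426422426 219.5541183645633 [ 131.03396654 -548.16455556  639.26818061] [ 0.45004794  0.5977222  -0.66346441] 0.9878784013605442
side 52.65060895119091 286.6271298615942 209.12032972035263 [1085.49918609  407.38129862  942.42947321] [-0.47776866 -0.36002298 -0.80132425] 0.9959948979591837
wrist 65.98061797171529 277.7953671616276 208.56235799892545 [648.56748532  72.20763966 372.00100466] [-0.00139361 -0.29042123 -0.95689789] 0.995765306122449
{'clock': 0.15, 'qpos': array([-0.06583265,  0.62913624,  0.03846473,  1.51815793, -0.02699024,
        0.99629206, -0.01999398]), 'qd': array([ 1.08666159e-03, -3.49910688e-03, -3.43555726e-05, -1.94900930e-03,
       -1.68462945e-03, -2.51199015e-04, -4.63659397e-04]), 'tau': array([ 2.19518879e-03, -5.63800478e+01,  1.22790758e+00, -1.93650573e+01,
        1.11919764e-02,  7.40401709e-03, -1.44664841e-05]), 'eef_pos': array([6.49772191e+02, 4.54110532e-02, 4.03992500e+02]), 'tool_rot': array([-3.14011765e+00,  2.54845103e-05,  1.57082666e+00]), 'force': array([ 0.09683075,  0.4853743 , -0.55217729]), 'torque': array([-0.02593436,  0.00901299, -0.03968469]), 'gripper_force': 0.0, 'width': 85.3903187551762}
```

View pics/scene0.png

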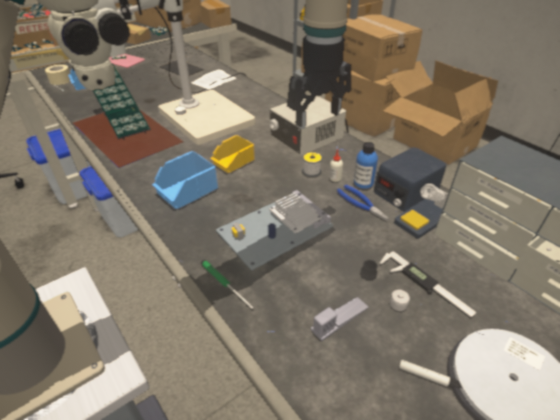

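View pics/wrist0.png

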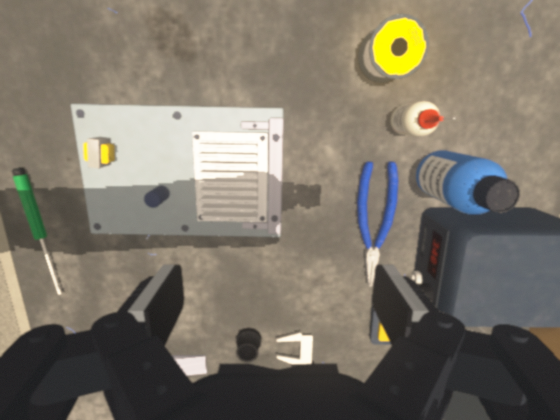

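View pics/side0.png

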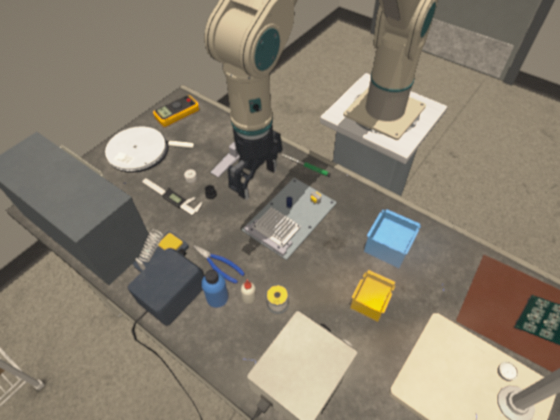

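The scene shows the plate (225–330, 195–265) with the module (300,210), capacitor (271,231) and yellow transformer (238,231), plus the blue large bin (185,180), yellow small bin (233,154) and wedge (340,317, thin end to the upper right). The wrist view shows the plate (75–283, 105–237), transformer (97,152) and capacitor (157,196). The side view shows both bins at (392,237) and (372,295).

```bash
cat > m.py <<'E'
from h import *
I={n:dict(np.load(f'{n}.npz')) for n in ['scene','side','wrist']}
C={n:cloud(I[n]) for n in I}
H={n:cv2.cvtColor(I[n]['pixels'],cv2.COLOR_RGB2HSV) for n in I}
def roi(n,u0,u1,v0,v1,z0,z1,hsv=None):
    m=np.zeros(C[n].shape[:2],bool); m[v0:v1,u0:u1]=1
    m&=(C[n][...,2]>z0)&(C[n][...,2]<z1)
    if hsv: m&=cv2.inRange(H[n],*[np.array(a) for a in hsv])>0
    return C[n][m]
def rect(n,*a,**k):
    p=roi(n,*a,**k)
    if len(p)<5: print(n,a,'few',len(p)); return
    (c,s,an)=cv2.minAreaRect(p[:,:2].astype(np.float32)); 
    print(n,a,len(p),'rect',np.round(c,1),np.round(s,1),round(an,1),'med',np.round(np.median(p,0),1),'z5-95',np.round(np.percentile(p[:,2],[5,50,95]),1))
E
python3 - <<'E'
from m import *
rect('wrist',60,295,95,245,4,60)
rect('wrist',185,282,110,235,36,60)
rect('wrist',80,115,135,172,15,60)
rect('wrist',140,175,180,212,20,60)
for n,r in [('scene',(140,222,145,210)),('side',(355,425,205,270))]: rect(n,*r,4,90,hsv=((95,80,60),(125,255,255))); rect(n,*r,60,90,hsv=((95,80,60),(125,255,255)))
for n,r in [('scene',(205,262,130,175)),('side',(345,402,265,325))]: rect(n,*r,4,90,hsv=((15,120,60),(35,255,255))); rect(n,*r,45,90,hsv=((15,120,60),(35,255,255)))
rect('scene',305,375,290,340,4,70); rect('scene',305,345,300,340,38,70); rect('side',205,245,140,180,4,70)
rect('scene',225,250,220,242,12,60); rect('scene',262,282,220,242,12,60)
rect('side',305,325,190,207,15,60); rect('side',282,296,194,210,20,60)
rect('side',240,345,175,260,5,15)
# table heights
for n,u,v in [('wrist',330,150),('scene',150,150),('side',330,250),('scene',300,280)]: print(n,C[n][v,u])
E
python3 - <<'E'
import cv2,numpy as np
a=cv2.imread('pics/wrist0.png')[95:245,60:295]; b=cv2.imread('pics/scene0.png')
A=cv2.resize(a,None,fx=3.2,fy=3.2,interpolation=3)[:, :]
B=cv2.resize(b[280:345,295:385],None,fx=4.2,fy=4.2,interpolation=3); 
print(A.shape,B.shape)
cv2.imwrite('pics/c0.png',A); cv2.imwrite('pics/c1.png',B)
E
```

```text
wrist (60, 295, 95, 245, 4, 60) 25915 rect [536.9   2.4] [150.  230.2] 88.9 med [537.4  11.2   7.5] z5-95 [ 5.8  7.5 42.1]
wrist (185, 282, 110, 235, 36, 60) 2121 rect [5.954e+02 5.000e-01] [79.1 60.4] 89.0 med [5.96e+02 2.00e-01 4.24e+01] z5-95 [37.  42.4 43.9]
wrist (80, 115, 135, 172, 15, 60) 781 rect [455.4  29.4] [30.3 27.2] 82.2 med [459.3  30.2  29.4] z5-95 [17.6 29.4 33.6]
wrist (140, 175, 180, 212, 20, 60) 326 rect [513.6 -18.2] [17.5 17.4] 27.2 med [515.9 -16.9  38.7] z5-95 [22.5 38.7 40.4]
scene (140, 222, 145, 210, 4, 90) 2155 rect [446.4 262.1] [135.2 107.7] 5.1 med [452.2 275.4  35.7] z5-95 [ 6.8 35.7 69.3]
scene (140, 222, 145, 210, 60, 90) 338 rect [462.8 263.5] [100.4 107.2] 6.5 med [469.8 289.4  66.2] z5-95 [60.8 66.2 71.7]
side (355, 425, 205, 270, 4, 90) 810 rect [445.6 265.6] [139.2 102.9] 5.5 med [445.5 248.5  31.9] z5-95 [ 4.9 31.9 70.5]
side (355, 425, 205, 270, 60, 90) 248 rect [464.9 267.4] [100.4 102.9] 5.3 med [495.2 259.2  68.2] z5-95 [60.9 68.2 71.7]
scene (205, 262, 130, 175, 4, 90) 976 rect [614.8 302.6] [106.5  82. ] 7.2 med [622.3 312.7  26.5] z5-95 
[... 892 characters left out ...]
2, 282, 220, 242, 12, 60) 114 rect [531.1  -6.8] [59.6 18.3] 35.5 med [513.3 -22.2  32.2] z5-95 [15.4 32.2 42.5]
side (305, 325, 190, 207, 15, 60) 106 rect [459.1  33.8] [29.1 29.3] 28.5 med [462.3  35.8  29.3] z5-95 [16.7 29.3 34.6]
side (282, 296, 194, 210, 20, 60) 52 rect [518.1 -13.5] [15.9 13.6] 35.7 med [520.  -12.2  36.9] z5-95 [20.7 36.9 41.8]
side (240, 345, 175, 260, 5, 15) 2006 rect [505.9   7.8] [150.7 300.8] 88.9 med [511.1  16.4   7.4] z5-95 [ 5.3  7.4 10.6]
wrist [707.90616857  28.72031667  -2.68627327]
scene [451.19124866 500.66721724   4.71496464]
side [562.28983052 152.19521718  -1.96938957]
scene [ 4.89082604e+02 -1.49384017e+02 -1.53198437e-01]
(480, 752, 3) (273, 378, 3)
```

View pics/c0.png

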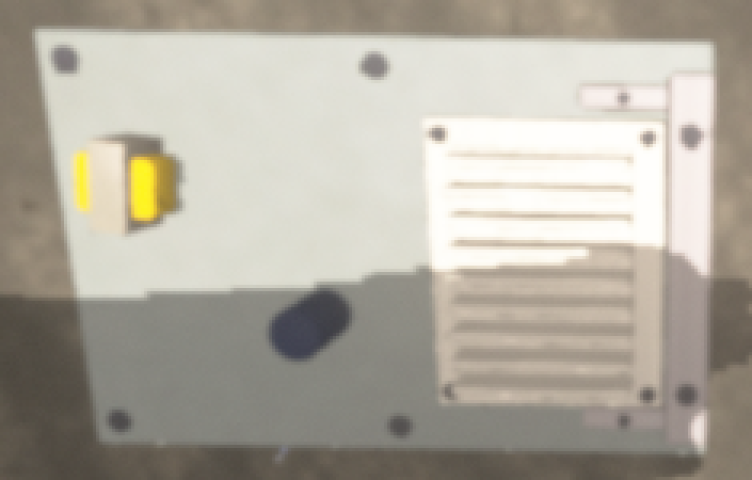

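The crop shows the transformer core at (110,185) slightly turned, the capacitor top at (297,335), and the module (425–665, 118–405) against the stop, all consistent with the measurements. Moving over the capacitor.

Request:
{"fn": "jog_arm", "kwargs": {
  "steps": [
    [-0.06,-0.009,-0.068,0.06,0,0,0],
    [-0.06,-0.009,-0.068,0.06,0,0,0],
    [-0.06,-0.009,-0.068,0.06,0,0,0],
    [-0.06,-0.009,-0.068,0.06,0,0,0],
    [-0.06,0,0,0,0,0,0],
    [-0.06,0,0,0,0,0,0]
  ]
}}

```text
clock: 0.9
eef_pos: [515.1, -17.9, 285.1]
tool_rot: [3.14, -0.0, 1.571]
force: [1.4, 0.6, 0.5]
width: 40.0
gripper_force: 0.0
```

Run:
```python
from h import *
for n in ['wrist']:
    im=grab(n); cv2.imwrite('pics/w1.png',im['pixels'][:,:,::-1])
s=read_state(); print(s['eef_pos'],s['tool_rot'],s['width'])
from m import *
p=C['wrist']; m=(abs(p[...,0]-514)<25)&(abs(p[...,1]+16)<25)&(p[...,2]>33)&(p[...,2]<48)
q=p[m]; print(len(q)); print(cv2.minEnclosingCircle(q[:,:2].astype(np.float32)),np.median(q,0))
m=(abs(p[...,0]-457)<30)&(abs(p[...,1]-30)<30)&(p[...,2]>15)&(p[...,2]<48); q=p[m]; print(len(q),cv2.minAreaRect(q[:,:2].astype(np.float32)))
q=q[q[:,2]>31];print(len(q),cv2.minAreaRect(q[:,:2].astype(np.float32)))
```

```text
[515.51915905 -17.79908116 285.41529099] [ 3.13862578e+00 -1.82305991e-04  1.57100086e+00] 39.96197115899373
531
((513.1795654296875, -18.437360763549805), 9.110576629638672) [513.27873377 -17.45626428  39.2384039 ]
1565 ((455.1868591308594, 29.382761001586914), (30.47110366821289, 25.98827362060547), 83.0935287475586)
817 ((455.06402587890625, 29.594322204589844), (30.057144165039062, 12.465716361999512), 82.42648315429688)
```

View pics/w1.png

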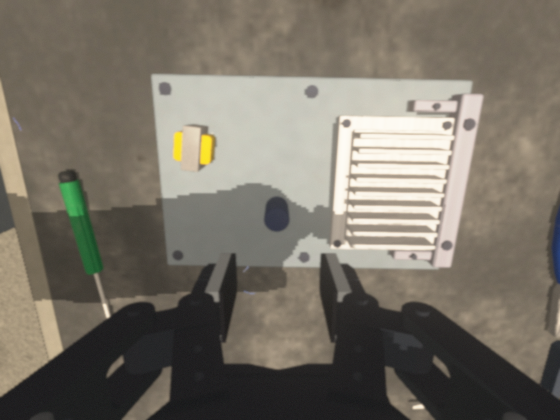

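The capacitor (276,212) lies between the fingers' line, and the module's front edge is at column 335. Descend and close.

Request:
{"fn": "jog_arm", "kwargs": {
  "steps": [
    [-0.06,0,-0.004,0.05,0,0,0],
    [-0.06,0,0,0.05,0,0,0],
    [-0.06,0,0,0.05,0,0,0],
    [-0.06,0,0,0.05,0,0,0],
    [-0.06,0,0,0,0,0,0],
    [-1,0,0,0,0,0,0],
    [-1,0,0,0,0,0,0],
    [-1,0,0,0,0,0,0],
    [-1,0,0,0,0,0,0]
  ]
}}

```text
clock: 2.08
eef_pos: [512.8, -18.0, 185.9]
tool_rot: [3.139, -0.0, 1.571]
force: [-0.8, -0.2, 6.4]
width: 16.2
gripper_force: 59.0
```

Request:
{"fn": "jog_arm", "kwargs": {
  "steps": [
    [-1,0,0,-0.1,0,0,0],
    [-1,0,0,-0.1,0,0,0],
    [-1,0.107,0.034,0,0,0,0],
    [-1,0.107,0.034,0,0,0,0],
    [-1,0.107,0.034,0,0,0,0],
    [-1,0.107,0.034,0,0,0,0],
    [-1,0.107,0.034,0,0,0,0],
    [-1,0.107,0.034,0,0,0,0],
    [-1,0,0,0,0,0,0],
    [-1,0,0,0,0,0,0]
  ]
}}

```text
clock: 3.32
eef_pos: [613.7, 302.3, 284.4]
tool_rot: [-3.141, 0.002, 1.571]
force: [-0.6, -0.3, -0.6]
width: 16.3
gripper_force: 58.6
```

Run:
```python
from h import *
im=grab('wrist'); cv2.imwrite('pics/w2.png',im['pixels'][:,:,::-1]); s=read_state(); print(s['eef_pos'],s['width'],s['qpos'])
from m import *
p=C['wrist']; m=(cv2.inRange(H['wrist'],np.array([15,120,40]),np.array([35,255,255]))>0)&(p[...,2]>4); q=p[m&(p[...,0]>540)&(p[...,0]<700)&(p[...,1]>240)]
print(len(q),cv2.minAreaRect(q[:,:2].astype(np.float32)),q[:,2].max())
```

```text
[613.92713638 301.28001349 284.58937501] 16.146198567490895 [-0.54576646  0.8111608   0.08645494  1.51578515 -0.08387031  0.81978497
 -0.4302248 ]
6282 ((609.4413452148438, 317.61688232421875), (104.05997467041016, 111.81432342529297), 7.70623779296875) 252.47254210092862
```

View pics/w2.png

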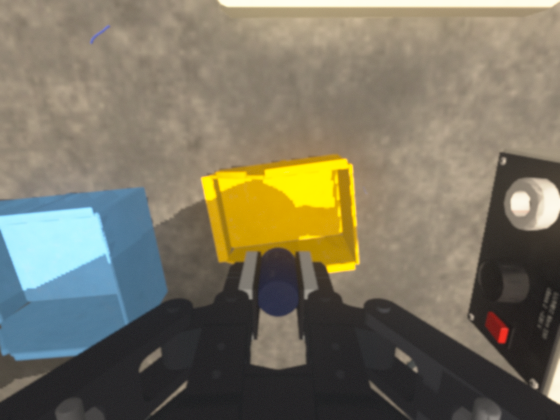

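The held capacitor (278,280) hangs over the yellow bin (205–358, 158–272); its camera parallax fits the measured centre. Lower and release.

Request:
{"fn": "jog_arm", "kwargs": {
  "steps": [
    [-1,0.005,0,0.05,0,0,0],
    [-1,0,0,0.05,0,0,0],
    [-1,0,0,0.05,0,0,0],
    [-1,0,0,0.046,0,0,0],
    [-1,0,0,0,0,0,0],
    [-0.15,0,0,0,0,0,0],
    [-0.15,0,0,0,0,0,0],
    [-0.15,0,0,0,0,0,0],
    [-0.15,0,0,-0.1,0,0,0],
    [-0.15,0,0,-0.1,0,0,0]
  ]
}}

```text
clock: 4.62
eef_pos: [613.9, 305.5, 287.7]
tool_rot: [-3.141, 0.0, 1.571]
force: [0.3, 0.1, 1.0]
width: 36.1
gripper_force: 0.0
```

Request:
{"fn": "jog_arm", "kwargs": {
  "steps": [
    [0.4,-0.092,-0.053,0,0,0,0],
    [0.4,-0.092,-0.053,0,0,0,0],
    [0.4,-0.092,-0.053,0,0,0,0],
    [0.4,-0.092,-0.053,0,0,0,0],
    [0.4,-0.092,-0.053,0,0,0,0],
    [0.4,-0.092,-0.053,0,0,0,0],
    [0.4,0,0,0,0,0,0.066],
    [0.4,0,0,0,0,0,0],
    [0.4,0,0,0,0,0,0]
  ]
}}

```text
clock: 5.75
eef_pos: [455.5, 30.3, 287.0]
tool_rot: [3.14, -0.001, 1.442]
force: [-0.8, -0.0, 0.5]
width: 59.5
gripper_force: 0.0
```

Run:
```python
from h import *
im=grab('wrist'); sc=grab('scene'); s=read_state(); print(s['eef_pos'],s['tool_rot'],s['width'])
from m import *
p=C['wrist']; m=(abs(p[...,0]-457)<30)&(abs(p[...,1]-30)<30)&(p[...,2]>15)&(p[...,2]<48); q=p[m]; print(len(q),cv2.minAreaRect(q[:,:2].astype(np.float32)))
b=cv2.resize(sc['pixels'][125:185,195:270],None,fx=4,fy=4)
cv2.imwrite('pics/s2.png',np.hstack([b,cv2.resize(im['pixels'],(320,240))])[:,:,::-1])
```

```text
[455.35233688  30.32042305 286.77540448] [ 3.14111767e+00 -4.37638954e-04  1.44168731e+00] 59.92086266504026
1279 ((455.0445251464844, 29.532695770263672), (30.691734313964844, 25.44042205810547), 83.43341064453125)
```

View pics/s2.png

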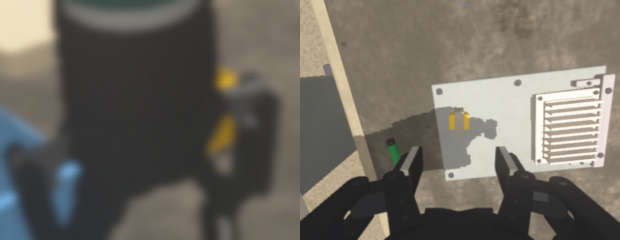

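The capacitor is off the plate; the transformer (458,120 in the right inset) is centred between the fingers. Descend and grip.

Request:
{"fn": "jog_arm", "kwargs": {
  "steps": [
    [0.4,0,0,0.052,0,0,0],
    [0.4,0,0,0.052,0,0,0],
    [0.4,0,0,0.052,0,0,0],
    [0.4,0,0,0.052,0,0,0],
    [0.4,0,0,0,0,0,0],
    [-1,0,0,0,0,0,0],
    [-1,0,0,0,0,0,0],
    [-1,0,0,0,0,0,0],
    [-1,0,0,0,0,0,0],
    [-1,0,0,0,0,0,0]
  ]
}}

```text
clock: 7.1
eef_pos: [453.6, 30.4, 198.5]
tool_rot: [-3.127, -0.005, 1.438]
force: [0.6, 0.9, 6.3]
width: 23.6
gripper_force: 58.8
```

Run:
```python
from h import *
s=read_state(); print({k:np.round(v,3) for k,v in s.items()})
im=grab('wrist'); sc=grab('scene')
b=cv2.resize(sc['pixels'][195:270,215:315],None,fx=4,fy=4)
cv2.imwrite('pics/s3.png',np.hstack([b,cv2.resize(im['pixels'],(400,300))])[:,:,::-1])
```

```text
{'clock': np.float64(7.1), 'qpos': array([-0.207,  0.746,  0.12 ,  2.195, -0.397,  0.234,  0.137]), 'qd': array([ 0.001, -0.002,  0.001, -0.   ,  0.   , -0.001, -0.   ]), 'tau': array([ 1.8900e-01, -4.4271e+01,  2.3180e+00, -4.2040e+00,  2.1000e-02,
       -6.9000e-02, -7.0000e-03]), 'eef_pos': array([453.561,  30.431, 198.452]), 'tool_rot': array([-3.127, -0.005,  1.438]), 'force': array([0.609, 0.903, 6.318]), 'torque': array([ 0.1  ,  0.008, -0.032]), 'gripper_force': np.float64(58.834), 'width': np.float64(23.605)}
```

View pics/s3.png

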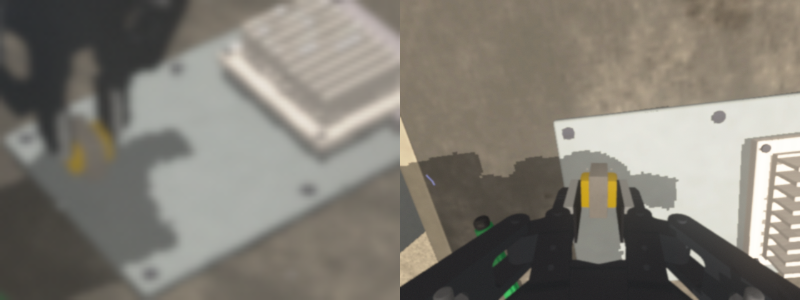

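The wrist inset shows the transformer (600,190) held across its winding; joint 6 hit its limit so the grip is high on the winding, yet firm (59 N). Lift gently and carry to the large bin.

Request:
{"fn": "jog_arm", "kwargs": {
  "steps": [
    [-1,0,0,-0.02,0,0,0],
    [-1,0,0,-0.05,0,0,0],
    [-1,0,0,-0.07,0,0,0],
    [-1,0,0,-0.07,0,0,0],
    [-1,0.092,-0.016,0,0,0,0],
    [-1,0.092,-0.016,0,0,0,0],
    [-1,0.092,-0.016,0,0,0,0],
    [-1,0.092,-0.016,0,0,0,0],
    [-1,0.092,-0.016,0,0,0,0],
    [-1,0,0,0,0,0,0]
  ]
}}

```text
clock: 8.45
eef_pos: [444.5, 267.3, 304.4]
tool_rot: [-3.126, -0.006, 1.445]
force: [0.1, 0.5, -1.1]
width: 23.1
gripper_force: 59.0
```

Run:
```python
from h import *
s=read_state(); print(s['eef_pos'],s['tool_rot'],s['width'],s['qpos'])
grab('wrist')
from m import *
p=C['wrist']; m=(abs(p[...,0]-447)<45)&(abs(p[...,1]-264)<45)&(p[...,2]>60)&(p[...,2]<150)
y=m&(cv2.inRange(H['wrist'],np.array([15,120,40]),np.array([35,255,255]))>0); print(y.sum(), np.median(p[y],0), p[y].min(0))
```

```text
[444.51626055 267.30768259 304.40247058] [-3.12559075 -0.00606663  1.44515161] 23.115070566568054 [-0.81442683  0.61458163  0.33640491  1.98076829 -0.36335289  0.61364003
 -0.35854031]
1095 [446.69501306 270.13287534 134.20771752] [428.30312202 256.74912186 121.47796213]
```

Request:
{"fn": "jog_arm", "kwargs": {
  "steps": [
    [-1,-0.006,0.004,0.052,0,0,0],
    [-1,0,0,0.052,0,0,0],
    [-1,0,0,0.052,0,0,0],
    [-1,0,0,0.05,0,0,0],
    [-1,0,0,0,0,0,0],
    [0.1,0,0,0,0,0,0],
    [0.1,0,0,0,0,0,0],
    [0.1,0,0,0,0,0,0]
  ]
}}

```text
clock: 9.5
eef_pos: [445.9, 260.6, 201.9]
tool_rot: [-3.127, -0.005, 1.438]
force: [0.4, 0.2, 0.1]
width: 46.9
gripper_force: 0.0
```

Request:
{"fn": "jog_arm", "kwargs": {
  "steps": [
    [0.1,0,0,-0.1,0,0,0],
    [0.1,0,0,-0.1,0,0,0],
    [0.1,-0.102,0.038,0,0,0,0],
    [0.1,-0.102,0.038,0,0,0,0],
    [0.1,-0.102,0.038,0,0,0,0],
    [0.1,-0.102,0.038,0,0,0,0],
    [0.1,-0.102,0.038,0,0,0,0],
    [0.1,-0.102,0.038,0,0,0,0]
  ]
}}

```text
clock: 10.5
eef_pos: [519.8, -60.2, 298.5]
tool_rot: [-3.126, -0.004, 1.438]
force: [-0.3, -0.8, 0.1]
width: 46.8
gripper_force: 0.0
```

Request:
{"fn": "jog_arm", "kwargs": {
  "steps": [
    [0.1,0,0,0,0,0,0.09],
    [0.1,0,0,0,0,0,0.09],
    [0.1,0,0,0,0,0,0.09],
    [0.1,0,0,0,0,0,0.09],
    [0.1,0,0,0,0,0,0.09],
    [0.1,0,0,0,0,0,0.09],
    [0.1,0,0,0,0,0,0.09],
    [0.1,0,0,0,0,0,0.09],
    [0.1,0,0,0,0,0,0]
  ]
}}

```text
clock: 11.62
eef_pos: [519.5, -58.2, 298.2]
tool_rot: [-3.136, 0.015, 0.0]
force: [0.6, -0.2, 0.1]
width: 47.1
gripper_force: 0.0
```

Run:
```python
from h import *
s=read_state(); print(s['eef_pos'],s['tool_rot'],s['qpos'])
sc=grab('scene'); si=grab('side'); 
from m import *
a=cv2.resize(sc['pixels'][125:215,140:265],None,fx=3,fy=3,interpolation=3); b=cv2.resize(sc['pixels'][280:345,295:385],(375,270),interpolation=3)
c=cv2.resize(si['pixels'][205:325,340:430],(375,300*5//3//2),interpolation=3)
c=cv2.resize(si['pixels'][200:330,335:430],(375,300),interpolation=3)
d=cv2.resize(si['pixels'][125:190,195:275],(375,300),interpolation=3)
cv2.imwrite('pics/s4.png',np.vstack([np.hstack([a,b]),np.hstack([c,d])])[:,:,::-1])
for n in ['scene','side']:
    p=C[n]
    y=(p[...,0]>420)&(p[...,0]<600)&(p[...,1]<-225)&(p[...,1]>-300)&(p[...,2]>3)
    for z0,z1 in [(3.5,60),(38,60)]:
        q=p[y&(p[...,2]>z0)&(p[...,2]<z1)]; print(n,len(q),cv2.minAreaRect(q[:,:2].astype(np.float32)) if len(q)>4 else '')
```

```text
[519.54082731 -58.16712484 298.15242763] [-3.13618367e+00  1.54154831e-02  3.04719181e-04] [-0.3822631   0.71550428  0.69800823  1.97705029 -0.69570187  0.72253495
 -0.82125653]
scene 1146 ((512.1182861328125, -261.001220703125), (74.2386474609375, 176.53936767578125), 89.1573486328125)
scene 279 ((447.2480773925781, -267.1796569824219), (22.653221130371094, 38.235023498535156), 89.23065948486328)
side 420 ((513.9893188476562, -262.51580810546875), (74.7068099975586, 171.70521545410156), 89.94355773925781)
side 84 ((448.78515625, -263.48919677734375), (41.858131408691406, 25.654647827148438), 1.1709243059158325)
```

View pics/s4.png

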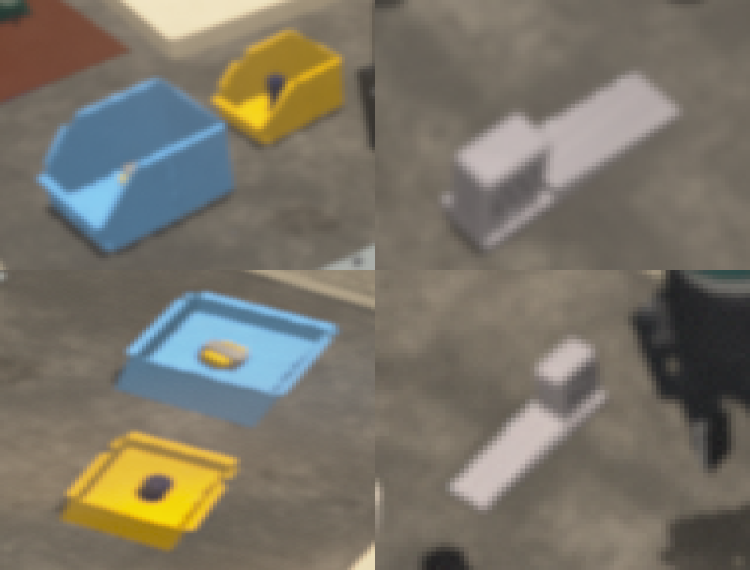

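Top-left/bottom-left insets confirm the capacitor in the yellow bin (275,88) and the transformer in the blue bin (125,175); the wedge lies flat, grip nearest the robot, thin end to +x. Moving over its grip.

Request:
{"fn": "jog_arm", "kwargs": {
  "steps": [
    [0.2,-0.036,0.104,0,-0.0027,0.0077,0],
    [0.2,-0.036,0.104,0,0,0,0],
    [0.2,-0.036,0.104,0,0,0,0],
    [0.2,-0.036,0.104,0,0,0,0],
    [0.2,0,0,0,0,0,0],
    [0.2,0,0,0,0,0,0]
  ]
}}

```text
clock: 12.48
eef_pos: [447.1, -266.2, 297.9]
tool_rot: [-3.14, -0.0, -0.001]
force: [0.5, 0.4, 0.5]
width: 51.2
gripper_force: 0.0
```

Run:
```python
from h import *
s=read_state(); print(s['eef_pos'],s['tool_rot'],s['qpos'])
grab('wrist')
from m import *
p=C['wrist']
y=(p[...,0]>410)&(p[...,0]<600)&(p[...,1]<-235)&(p[...,1]>-300)
for z0,z1 in [(3.5,60),(40,60),(4,20)]:
    m=(y&(p[...,2]>z0)&(p[...,2]<z1)).astype(np.uint8); n,l,st,_=cv2.connectedComponentsWithStats(m); k=1+st[1:,4].argmax(); q=p[l==k]
    print(len(q),cv2.minAreaRect(q[:,:2].astype(np.float32)),np.median(q,0),q.max(0),q.min(0))
```

```text
[ 447.08429185 -266.16280332  297.93755313] [-3.13988605e+00 -3.16184708e-04 -1.25756682e-03] [ 0.06835966  0.69448678  0.64821777  1.99020297 -0.66534604  0.67937227
 -0.42825931]
5464 ((482.9658508300781, -268.3594665527344), (30.038368225097656, 112.67292022705078), 89.86576080322266) [ 480.22452975 -268.42838253   10.08713427] [ 539.31088476 -253.21830883   47.76659715] [ 426.66080214 -283.41659383    3.50968204]
1487 ((445.76068115234375, -268.30792236328125), (21.67363166809082, 37.206668853759766), 89.15425872802734) [ 447.03654808 -268.42570231   44.73978913] [ 464.44630032 -257.2342295    47.76659715] [ 427.28506434 -279.27722837   40.10820651]
3594 ((481.16644287109375, -268.3552551269531), (30.038368225097656, 109.07410430908203), 89.86576080322266) [ 494.93065256 -268.52153525    8.1887203 ] [ 535.70853998 -253.21830883   19.94902898] [ 426.66080214 -283.41659383    4.00220597]
```

Request:
{"fn": "jog_arm", "kwargs": {
  "steps": [
    [0.2,-0.003,0.004,0.056,0,0,0],
    [0.2,0,0,0.056,0,0,0],
    [0.2,0,0,0.056,0,0,0],
    [0.2,0,0,0.056,0,0,0],
    [0.2,0,0,0,0,0,0],
    [-1,0,0,0,0,0,0],
    [-1,0,0,0,0,0,0],
    [-1,0,0,0,0,0,0],
    [-1,0,0,0,0,0,0]
  ]
}}

```text
clock: 13.65
eef_pos: [446.1, -268.3, 187.1]
tool_rot: [-3.141, -0.002, -0.002]
force: [0.3, 0.9, 7.1]
width: 21.0
gripper_force: 59.8
```

Request:
{"fn": "jog_arm", "kwargs": {
  "steps": [
    [-1,0,0,-0.05,0,0,0],
    [-1,0,0,-0.1,0,0,0],
    [-1,0,0,-0.05,0,0,0.009],
    [-1,0,-0.108,0,0,0,0],
    [-1,0,-0.108,0,0,0,0],
    [-1,0,-0.108,0,0,0,0],
    [-1,0,-0.108,0,0,0,0],
    [-1,0,-0.108,0,0,0,0],
    [-1,0,0,0,0,0,0],
    [-1,0,0,0,0,0,0]
  ]
}}

```text
clock: 14.9
eef_pos: [451.0, 1.4, 286.3]
tool_rot: [3.141, -0.001, -0.02]
force: [0.2, -0.9, -1.0]
width: 21.2
gripper_force: 59.3
```

Run:
```python
from h import *
s=read_state(); print(s['eef_pos'],s['tool_rot'],s['qpos'],s['width'])
im=grab('wrist');sc=grab('scene');grab('side');cv2.imwrite('pics/w5.png',np.vstack([im['pixels'][::2,::2],sc['pixels'][100:310,150:430]])[:,:,::-1])
from m import *
def comp(n,x,y,z):
    p=C[n]; m=np.ones(p.shape[:2],np.uint8)
    for i,r in enumerate((x,y,z)): m&=((p[...,i]>r[0])&(p[...,i]<r[1])).astype(np.uint8)
    k,l,st,_=cv2.connectedComponentsWithStats(m)
    if k<2: print(n,'none'); return
    q=p[l==1+st[1:,4].argmax()]; r=cv2.minAreaRect(q[:,:2].astype(np.float32))
    print(n,z,len(q),np.round(r[0],1),np.round(r[1],1),round(r[2],2),np.round(q.min(0),1),np.round(q.max(0),1))
for n in C:
    comp(n,(545,625),(-60,60),(14,60)); comp(n,(545,625),(-60,60),(35,60))
    comp(n,(400,565),(-40,40),(85,165)); comp(n,(400,565),(-40,40),(132,165))
```

```text
[451.04518469   1.43813092 286.33142198] [ 3.14130809e+00 -7.61033743e-04 -1.95055249e-02] [-0.51150376  0.65544661  0.67164701  2.17917286 -0.78786781  0.56418904
 -0.83575211] 21.162910633536242
scene (14, 60) 1116 [591.4  -2.7] [111.9  67.8] 89.41 [557.2 -58.8  14. ] [624.9  53.5  46.9]
scene (35, 60) 605 [596.6   1.4] [82.2 56.7] 89.82 [568.1 -39.7  35. ] [624.9  42.5  46.9]
scene (85, 165) 846 [492.9 -12. ] [ 60.7 121.5] 85.3 [433.2 -39.5  99.5] [554.4  22.6 164. ]
scene (132, 165) 239 [445.2  -6.5] [22.5 58.3] 10.25 [433.4 -37.  132. ] [459.7  22.6 164. ]
side (14, 60) 757 [590.3   2.5] [114.4  69.2] 89.94 [555.7 -54.7  14.1] [624.9  59.7  48.3]
side (35, 60) 394 [596.2   5.1] [82.6 57.4] 89.94 [567.4 -36.2  35.1] [624.9  46.4  48.3]
side (85, 165) 668 [495.7   8.1] [113.3  71.2] 16.88 [435.  -38.8  95.8] [554.6  35.9 165. ]
side (132, 165) 219 [457.8  -0.7] [74.3 30.4] 82.97 [441.7 -38.8 132. ] [473.2  35.9 165. ]
wrist (14, 60) 8409 [573.5   1. ] [100.2  35.7] 88.99 [554.8 -49.2  14. ] [592.2  51.2  45.1]
wrist (35, 60) 291 [577.   38.8] [ 3.4 21. ] 88.77 [566.5  37.   35.1] [587.4  40.5  45.1]
wrist (85, 165) 24451 [490.    7.5] [121.   77.2] 14.9 [431.3 -40.   98.4] [551.1  40.  165. ]
wrist (132, 165) 10222 [450.5   0. ] [80.  38.5] 89.86 [431.3 -40.  132. ] [469.7  40.  165. ]
```

View pics/w5.png

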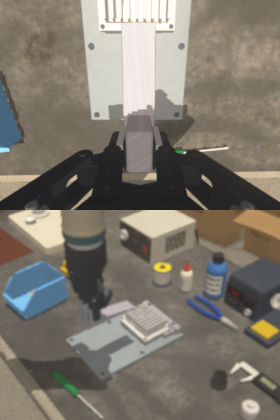

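The wrist view shows the wedge (122–155, 25–172) squarely in the grip, aimed at the module's middle (module 92–185 wide). Tilt thin end down 3° and lower toward the plate, since the wrist joint limits how low it can go here.

Request:
{"fn": "jog_arm", "kwargs": {
  "steps": [
    [-1,0,0,0,0,-0.026,0],
    [-1,0.019,-0.003,0.04,0,0,0],
    [-1,0,0,0.05,0,0,0],
    [-1,0,0,0.05,0,0,0],
    [-1,0,0,0.02,0,0,0],
    [-1,0,0,0,0,0,0],
    [-1,0,0,0,0,0,0]
  ]
}}

```text
clock: 15.92
eef_pos: [456.8, 2.5, 206.3]
tool_rot: [-3.141, 0.051, -0.021]
force: [0.3, 0.4, -1.1]
width: 21.1
gripper_force: 59.4
```

```bash
cat > st.py <<'E'
from h import *
from scipy.spatial.transform import Rotation as Ro
s=read_state(); R=Ro.from_euler('xyz',s['tool_rot']); p=s['eef_pos']
print(np.round(p,1),np.round(s['tool_rot'],4),'q',np.round(s['qpos'],3),'F',np.round(s['force'],1),'w',round(s['width'],1),round(s['clock'],2))
for nm,v in [('tip',[100,0,187.1]),('heel',[-20,0,187.1])]: print(nm,np.round(p+R.apply(v),1))
E
python3 st.py
```

```text
[456.8   2.5 206.3] [-3.1414  0.0507 -0.0209] q [-0.398  0.8    0.507  2.177 -0.926  0.454 -0.727] F [ 0.3  0.4 -1.1] w 21.1 15.93
tip [547.1   0.7  14.4]
heel [427.3   3.2  20.5]
```

Request:
{"fn": "jog_arm", "kwargs": {
  "steps": [
    [-1,-0.03,0,0,0,0,0],
    [-1,0,0,0,0,0.0255,0],
    [-1,0,0,0.012,0,0,0],
    [-1,0,0,0,0,0,0]
  ]
}}

```text
clock: 16.42
eef_pos: [441.7, 3.3, 200.4]
tool_rot: [-3.141, 0.001, -0.02]
force: [0.5, 0.2, -2.7]
width: 21.6
gripper_force: 59.4
```

```bash
python3 st.py
```

```text
[441.7   3.3 200.4] [-3.1407e+00  1.2000e-03 -2.0200e-02] q [-0.33   0.774  0.389  2.239 -1.025  0.316 -0.634] F [ 0.5  0.2 -2.7] w 21.6 16.43
tip [541.5   1.4  13.2]
heel [421.5   3.8  13.4]
```

Request:
{"fn": "jog_arm", "kwargs": {
  "steps": [
    [-1,0,0,0.005,0,0,0],
    [-1,0,0,0.004,0,0,0],
    [-1,0,0,0.002,0,0,0],
    [-1,0,0,0,0,0,0],
    [-1,0,0,0,0,0,0]
  ]
}}

```text
clock: 17.05
eef_pos: [441.4, 3.3, 195.1]
tool_rot: [-3.141, 0.001, -0.02]
force: [-1.2, 1.1, 5.2]
width: 21.3
gripper_force: 60.1
```

```bash
python3 st.py
```

```text
[441.4   3.3 195.1] [-3.1411e+00  9.0000e-04 -2.0200e-02] q [-0.314  0.781  0.364  2.241 -1.036  0.296 -0.624] F [-1.2  1.1  5.2] w 21.3 17.05
tip [541.2   1.3   7.9]
heel [421.2   3.8   8. ]
```

Request:
{"fn": "jog_arm", "kwargs": {
  "steps": [
    [-1,0.015,-0.002,0,0,0,0],
    [-1,0.015,0,0,0,0,0],
    [-1,0.015,0,0,0,0,0],
    [-1,0.015,0,0,0,0,0],
    [-1,0,0,0,0,0,0],
    [-1,0,0,0,0,0,0]
  ]
}}

```text
clock: 17.8
eef_pos: [471.2, 3.7, 195.1]
tool_rot: [-3.141, 0.001, -0.02]
force: [-2.0, 0.2, 6.6]
width: 21.1
gripper_force: 60.5
```

```bash
python3 st.py
python3 - <<'E'
from h import *
grab('wrist');grab('side');grab('scene')
from m import *
p=C['wrist']; q=p[(p[...,0]>563)&(p[...,0]<640)&(abs(p[...,1])<55)&(p[...,2]>38)&(p[...,2]<60)]
A=np.c_[q[:,:2]-[557,0],np.ones(len(q))]; print(len(q),np.round(np.linalg.lstsq(A,q[:,2],rcond=None)[0],4), q.min(0),q.max(0))
E
```

```text
[471.2   3.7 195.1] [-3.1409e+00  1.5000e-03 -2.0300e-02] q [-0.356  0.81   0.439  2.163 -0.98   0.381 -0.688] F [-2.   0.2  6.6] w 21.1 17.8
tip [570.9   1.8   7.9]
heel [451.    4.2   8.1]
4387 [ 1.47000e-02 -8.00000e-04  4.20558e+01] [564.95968321 -38.75927545  38.00602046] [579.87402995  40.66455413  45.38831187]
```

```bash
cat > top.py <<'E'
import sys
from h import *
if len(sys.argv)<2:
    for n in ('wrist','side','scene'): grab(n)
from m import *
for n in C:
    p=C[n]; q=p[(p[...,0]>560)&(p[...,0]<626)&(abs(p[...,1]-1)<42)&(p[...,2]>40.5)&(p[...,2]<60)]
    for x0,x1 in [(562,574),(574,590),(606,622)]:
        k=q[(q[:,0]>x0)&(q[:,0]<x1)]
        if len(k)>20: print(n,(x0,x1),len(k),np.round(np.percentile(k[:,2],[50,80,95]),2), 'L/R',[round(float(np.percentile(k[k[:,1]*s>5][:,2],80)),1) if (k[:,1]*s>5).sum()>9 else None for s in (1,-1)])
E
python3 top.py x
```

```text
scene (562, 574) 45 [43.6  45.1  45.99] L/R [45.4, 44.8]
scene (574, 590) 128 [43.72 45.15 46.22] L/R [45.1, 45.4]
scene (606, 622) 117 [43.66 45.14 46.49] L/R [44.5, 45.4]
side (562, 574) 21 [42.29 43.8  45.34] L/R [None, 43.7]
side (574, 590) 58 [42.89 43.71 45.61] L/R [43.7, 43.8]
side (606, 622) 66 [43.1  44.52 45.95] L/R [45.0, 43.9]
wrist (562, 574) 2493 [42.75 43.37 43.88] L/R [43.3, 43.4]
wrist (574, 590) 1362 [42.74 43.34 43.91] L/R [43.3, 43.3]
```

Request:
{"fn": "jog_arm", "kwargs": {
  "steps": [
    [-1,0.008,0,0,0,0,0],
    [-1,0.008,0,0,0,0,0],
    [-1,0.008,0,0,0,0,0],
    [-1,0.008,0,0,0,0,0],
    [-1,0.008,0,0,0,0,0],
    [-1,0,0,0,0,0,0],
    [-1,0,0,0,0,0,0]
  ]
}}

```text
clock: 18.82
eef_pos: [487.4, 3.3, 195.1]
tool_rot: [-3.139, 0.01, -0.021]
force: [-13.2, 0.2, 16.9]
width: 21.2
gripper_force: 62.0
```

```bash
python3 st.py; python3 top.py
```

```text
[487.4   3.3 195.1] [-3.1386  0.01   -0.0206] q [-0.374  0.829  0.478  2.117 -0.947  0.435 -0.725] F [-13.2   0.2  16.9] w 21.2 18.82
tip [585.5   1.9   7. ]
heel [465.5   4.3   8.2]
scene (562, 574) 31 [44.06 45.77 46.85] L/R [45.9, 45.8]
scene (574, 590) 133 [43.99 45.38 46.43] L/R [45.3, 45.5]
scene (606, 622) 114 [44.12 45.37 46.29] L/R [45.5, 45.3]
side (574, 590) 75 [43.37 44.47 45.86] L/R [44.6, 43.9]
side (606, 622) 68 [43.07 44.76 46.16] L/R [45.0, 44.7]
wrist (562, 574) 1861 [43.33 43.94 44.52] L/R [43.9, 43.9]
wrist (574, 590) 4933 [43.25 43.89 44.45] L/R [43.8, 43.9]
```

Request:
{"fn": "jog_arm", "kwargs": {
  "steps": [
    [-1,0.006,0,-0.001,0,0,0],
    [-1,0.006,0,0,0,0,0],
    [-1,0.006,0,0,0,0,0],
    [-1,0.006,0,0,0,0,0],
    [-1,0,0,0,0,0,0],
    [-1,0,0,0,0,0,0]
  ]
}}

```text
clock: 19.73
eef_pos: [500.7, 3.2, 195.1]
tool_rot: [-3.139, 0.008, -0.02]
force: [-8.7, 1.4, 8.5]
width: 21.1
gripper_force: 60.8
```

```bash
python3 st.py; python3 top.py
```

```text
[500.7   3.2 195.1] [-3.1395  0.0078 -0.0203] q [-0.383  0.841  0.498  2.083 -0.93   0.463 -0.747] F [-8.7  1.4  8.5] w 21.1 19.73
tip [599.2   1.6   7.2]
heel [479.2   4.    8.2]
scene (562, 574) 38 [45.2  46.86 48.58] L/R [47.0, 46.8]
scene (574, 590) 159 [45.23 46.72 47.87] L/R [46.8, 46.7]
scene (606, 622) 127 [44.65 46.22 47.69] L/R [46.2, 46.2]
side (574, 590) 84 [44.47 46.63 47.95] L/R [46.9, 46.7]
side (606, 622) 77 [43.26 45.02 46.05] L/R [45.1, 45.1]
wrist (562, 574) 1658 [44.86 45.51 46.03] L/R [45.5, 45.5]
wrist (574, 590) 4734 [44.51 45.16 45.74] L/R [45.1, 45.2]
wrist (606, 622) 153 [43.33 44.04 44.66] L/R [44.1, 42.7]
```

Request:
{"fn": "jog_arm", "kwargs": {
  "steps": [
    [-1,0.005,0,0,0,0,0],
    [-1,0.005,0,0,0,0,0],
    [-1,0,0,0,0,0,0],
    [-1,0,0,0,0,0,0],
    [-1,0,0,0,0,0,0],
    [-1,0,0,0,0,0,0]
  ]
}}

```text
clock: 20.62
eef_pos: [505.6, 3.1, 195.1]
tool_rot: [-3.139, 0.008, -0.02]
force: [-8.9, 1.1, 8.9]
width: 21.3
gripper_force: 60.8
```

```bash
python3 st.py; python3 top.py
python3 - <<'E'
from m import *
a=cv2.resize(I['scene']['pixels'][190:275,215:340],(500,340),interpolation=3); b=cv2.resize(I['wrist']['pixels'],(300,340))
cv2.imwrite('pics/f.png',np.hstack([a,b])[:,:,::-1])
E
```

```text
[505.6   3.1 195.1] [-3.1394  0.008  -0.0203] q [-0.385  0.846  0.505  2.07  -0.923  0.475 -0.756] F [-8.9  1.1  8.9] w 21.3 20.62
tip [604.1   1.5   7.2]
heel [484.1   4.    8.2]
scene (562, 574) 36 [45.13 47.49 48.36] L/R [None, 47.1]
scene (574, 590) 144 [45.54 47.16 48.43] L/R [47.0, 47.1]
scene (606, 622) 126 [44.5  46.37 47.18] L/R [46.3, 46.4]
side (574, 590) 82 [44.64 46.02 46.85] L/R [45.9, 46.2]
side (606, 622) 75 [43.45 45.14 46.3 ] L/R [45.1, 45.0]
wrist (562, 574) 1574 [45.35 45.99 46.61] L/R [45.9, 46.0]
wrist (574, 590) 4696 [44.96 45.64 46.23] L/R [45.6, 45.6]
wrist (606, 622) 1779 [43.89 44.54 45.16] L/R [44.5, 44.5]
```

View pics/f.png

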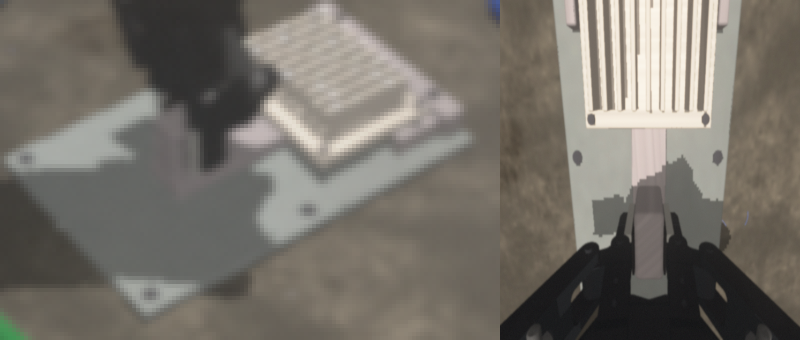

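The wedge sits centred under the module's front edge (650,130 in the right inset) and is still gripped. Camera heights put the feet about 2.6 mm up and the geometry about 3.1 mm, so a last small push.

Request:
{"fn": "jog_arm", "kwargs": {
  "steps": [
    [-1,0.003,0,0,0,0,0],
    [-1,0,0,0,0,0,0],
    [-1,0,0,0,0,0,0],
    [-1,0,0,0,0,0,0]
  ]
}}

```text
clock: 21.28
eef_pos: [506.9, 3.1, 195.1]
tool_rot: [-3.139, 0.008, -0.02]
force: [-10.2, 0.9, 9.6]
width: 20.5
gripper_force: 61.0
```

```bash
python3 st.py; python3 top.py | grep wrist; python3 -c "
from cell import *
print(finish_job())"
```

```text
[506.9   3.1 195.1] [-3.1393  0.0085 -0.0203] q [-0.386  0.848  0.507  2.066 -0.921  0.479 -0.758] F [-10.2   0.9   9.6] w 20.5 21.27
tip [605.3   1.5   7.2]
heel [485.3   3.9   8.2]
wrist (562, 574) 1584 [45.49 46.15 46.73] L/R [46.1, 46.1]
wrist (574, 590) 4691 [45.08 45.73 46.32] L/R [45.7, 45.7]
wrist (606, 622) 2168 [43.91 44.59 45.13] L/R [44.6, 44.6]
the job is handed in; nothing more can be done
None
```

The job is handed in at about 21 s: the capacitor is in the small bin, the transformer is in the large bin, and the wedge, still gripped, holds the module's front feet about 3 mm off the plate (2.7 mm by camera height, 3.3 mm by wedge geometry); the bystanders and the rear bar's seating against the stop were not re-measured at the end.

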